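Zero the pitch dial of the ball vise

TASK

Bring the ball vise's pitch dial back to zero before the next ball is drilled: push its clear chip screen all the way down, turn the dial knob until its pointer stands on the zero mark (the one long broad mark at the top of the dial), and let go of the knob. Then raise the screen again to its upper stop and let go of it. Leave the thumb slugs, the punch and the ruler on the bench where they are.

Things in the scene. Friction and masses are not known exactly. Their poses are not given: they have to be found in the camera images.
- vise: Grey pitch head of a ball vise, fixed. Origin on the bench under the dial's centre; x away from its front, y to its left, z up; yaw within 0.3 rad. Base 230 x 240 x 12 mm. Dial head 180 mm wide, face sloped 30 degrees (see zero_mark). Two screen guides at x -82, y +-100 mm, 150 mm high. It carries a cup with a dark bowling ball, 216 mm across, centred at (80, 310, 150) mm.
- dial (a joint): Angle of the dial knob, rad: 0 = pointer on the zero mark (straight up the slope); positive = counterclockwise as seen looking at the face (pointer towards the vise's left, +y). Range -1.6 to 1.6, starts at 0.5 to 1.35; stays where it is left (friction about 0.06 N m).
- dial_grip (a point): Grip point of the dial knob, on its axis, 30 mm out from the face. The knob is a bright disc 54 mm across, up to 12 mm from the face, with a black bar grip on it 12 mm wide, 46 mm long, from 12 to 40 mm out from the face, lying along the pointer. Its frame turns with the knob: x along the bar to the pointer's tip, z out of the face. Grasp across the bar, tool along the face's normal.
- pointer_tip (a point): Tip of the thin black pointer, which sticks out of one end of the knob only, 46 mm from the axis and 5.5 mm out from the face.
- zero_mark (a point): Middle of the zero mark on the white dial plate (124 mm across): black, 14 mm long, 5.5 mm broad, 54 mm straight up the slope from the dial's centre; the other marks are short and thin, every 15 degrees. In the vise's frame the dial's centre is at (0, 0, 160) mm, the face's outward normal (-0.5, 0, 0.866), up the slope (0.866, 0, 0.5); the face reaches 75 mm up and down the slope.
- screen (a joint): Height of the clear, aluminium-framed chip screen (182 mm wide) above its lower stop, m: 0 = all the way down, 0.110 = upper stop; starts at 0.070 to 0.100. Slides straight up and down and stays where it is left (6 N of friction, 0.25 kg). Raised, it stands in front of the dial and blocks the gripper.
- lug (a point): Centre of the screen's handle: a black block 24 x 24 mm, 40 mm high, at the middle of the screen's top edge, on the robot side, 36 mm in front of the screen; tops level. In the vise's frame: x -118, y 0, z 130 mm plus the screen joint's value. A stem 12 mm wide joins it to the screen: grasp it from above, closing along the vise's y. Axes as the vise's.
- slug_a: White thumb slug, a cylinder 33 mm across and 70 mm high, standing on the bench to the right of the vise; origin at the centre of its underside. Not to be moved.
- slug_b: Second white thumb slug, the same as slug_a, beside it. Not to be moved.
- punch: Black steel finger-insert punch lying on the bench in front and to the right of the vise, 120 mm long along its x, 22 mm thick. Origin on the bench under it, 50 mm from its thick end. Not to be moved.
- ruler: Chrome span ruler lying on the bench to the left of the vise, 200 mm long (its x), 30 mm wide, 5 mm thick; origin at the centre of its underside. Not to be moved.

How it is judged (in metres and radians):
On the way, in this order (a step that is already met when the one before it is completed fails the run):
1. the chip screen is all the way down (within 10 mm) (value of joint screen below 0.01 m), for 0.2 s.
2. the screen still down (within 30 mm), the pointer is on zero (within 0.07 rad) and the fingers touch neither knob nor vise (value of joint screen below 0.03 m and value of joint dial between -0.07 and 0.07 rad and contact force between the fingers and vise below 0.3 N), for 0.3 s.
At the end, for the whole second after the job is handed in: The chip screen is up at its stop (within 6 mm) and at rest, the dial's pointer is on the zero mark within 0.07 rad (4 degrees) and at rest, and the slugs, punch and ruler lie within 20 mm of where they were (value of joint screen above 0.104 m and value of joint dial between -0.07 and 0.07 rad and velocity of joint screen between -0.005 and 0.005 m/s and velocity of joint dial between -0.05 and 0.05 rad/s and distance of each of slug_a, slug_b, punch, ruler from where it was at the start of the episode below 0.02 m); the robot touches nothing.
It fails at once if a thumb slug, the punch or the ruler is pushed more than 20 mm or a slug knocked over (distance of any of slug_a, slug_b, punch, ruler from where it was at the start of the episode above 0.02 m or angle between any of slug_a, slug_b's own z axis and vertical above 0.5 rad).
It also fails if it takes over 58 s, if anything falls off the work surface, if the arm or the gripper's body presses on something with over 40 N, if the wrist force passes 120 N, or if a joint passes its speed limit or range.

ROBOT

A 6-joint arm with a two-finger parallel gripper is mounted at the origin on the work surface. World frame = base frame: x ahead of the robot, y to its left, z up, the work surface at z = 0. Lengths are in m, angles in degrees, forces in N, time in s.
With the tool pointing down it reaches from about 0.4 to 0.825 m from the base axis. Payload 7 kg.
Tool frame: the origin (TCP) lies midway between the tips of the shut fingers; the grasp point (between the pads) lies ctrl.grasp_offset behind it (ctrl.grasp_offset is the distance from the TCP to the grasp point, in m); z points along the fingers, y is the line along which they close (so a half turn about z gives the same grasp; the last joint's range is limited). The gripper opens to 88 mm and grips with 3 to 60 N. Pads are 19 mm wide; open, the fingers measure 130 mm over their backs; the gripper's body (78 mm by 193 mm) begins 47 mm behind the grasp point.
Start: joints at [-59.696, 20.546, 0.682, 0, -70.136, -16.507], TCP at [0.161, -0.656, 0.227] pointing down, gripper open.
Joint ranges: [-176.03, 176.03], [-82.01, 121.73], [-58.28, 71.71], [-173.87, 95.51], [-174.79, -0.11], [-173.66, 173.66]. Speed limits (degrees/s): [136.94, 136.94, 172.46, 180, 180, 180].

INTERFACE

Orientations are given as [roll, pitch, yaw] about the fixed x, y, z axes, in that order (R = Rz(yaw) Ry(pitch) Rx(roll)).
In Python, from plant import ctrl gives the robot as it stands. The module is installed in compiled form; this text tells all that it offers.
- The arm moves only by the tool send_rows, never from a script. Its argument "increments" is a list that holds one entry, the list of rows, each a list of 4 numbers: the shift along the world's x, y, z normalised to -1 to 1, where 1 is 0.2 m, then the turn about the world's z normalised to -1 to 1, where 1 is 1.5 rad. In form: [[[x, y, z, roll], ...]]. A call has 1 to 12 rows; each row is the pose to reach, as a shift and turn from the pose commanded when the call began; what a row does not reach only later rows make up. A row lasts 1/8 s, in which the tool goes at most 62.5 mm and 10.7 degrees, less where a joint would pass 70% of its speed; a pose out of reach is approached as far as the arm can. A call with a number of a shift or a turn outside -1 to 1 is refused whole. A call with a gripper value outside its range is refused whole. "jaw" is the opening, from 0 (shut) to 1 (fully open), set as the call begins (left out, the last holds). The fingers move at their own pace and stop on an object; the grip force is fixed at half the most. Time passes only in rows, so rows that repeat a pose let the fingers close. It gives the time, the measured TCP pose, the force, the opening and the grip force at its end, in the units of the state.
- ctrl.get_obs(): the state, without advancing time (a new reading comes with each control period).
- ctrl.snapshot(name): name is "scene" or "top"; returns the picture (480x640x3 uint8, red, green, blue); there is no depth.
- ctrl.calibration(name): a dict with "mtx" (3x3 intrinsics, pixels), "eye" and "attitude" of the camera in the world. Camera axes: x right, y up, looking along -z (the intrinsics and any distortion apply to the point x, -y, -z); pixel columns grow to the right and rows downward; lengths in m; the calibration is good to about 2 mm. A picture is of the moment at which its call begins. calibration takes no time and is no camera call.
- ctrl.close_job(): hands the job in; it is judged then, once.
Trained networks look in the newest picture that a camera, given by its name, has taken for a name from the list of things; names that differ only in an ending like _2 or _b are one class to them, and where a whole thing is asked for, a point or a joint stands for the part that bears it (a point fixed in the world has none). Each returns a list of dicts, best first, with "conf" (0 to 1); they miss things now and then, are a little off and sometimes report something else, mostly with a low value. They report only what shows in the picture. A call takes as long as a camera call.
- ctrl.trace(thing, camera): "mask" (480x640 bool, what is visible of it) and "bbox" ([left, top, right, bottom] in pixels, round what is visible of it).
- ctrl.spot_point(thing, camera): "pixel" ([row, column] in pixels: a listed point, or the origin of a listed thing).
The state is a dict: "clock": time; "joint_pos": joint angles; "qvel": joint speeds; "tau": joint torques, N m; "tool_pos": TCP position; "orientation": TCP orientation; "force": force on the tool from outside, world axes, zero at the start; "moment": the same for the moment, N m; "opening": finger opening in m; "gripper_force": force on a finger pad.
Only numpy, scipy, OpenCV 4.12 (cv2) and the standard library are available. Lean on these libraries where they do the work, as an engineer would, in place of code of your own. Each camera call takes 0.05 s, during which the arm holds its last target. There are 200 camera calls.

## Working session

There is one attempt and no reset: what is moved stays moved. The work goes in short steps, Python scripts to look and compute and a tool call to move; the robot and the scene stay as the last step left them, time stands still between calls to the robot, and variables do not carry over. Pictures are saved under pics/ and viewed, at most 10 in all, crops included, and the job is handed in when it is done.

Besides the shell and the picture viewer there is one more tool, called after "Emit:" in YAML: its name, and indented under it one key for each argument. send_rows: Moves the arm, as the interface text tells. Its arguments: {"type":"object","properties":{"increments":{"type":"array"},"jaw":{"type":"number"}},"required":["increments"]}

```bash
mkdir -p pics
cat > h.py <<'E'
import numpy as np, cv2, json
from plant import ctrl
def cam(n):
    c=ctrl.calibration(n); return np.array(c["mtx"]),np.array(c["eye"]),c["attitude"],c
E
python3 - <<'E'
from h import *
for n in("scene","top"):
    im=ctrl.snapshot(n); cv2.imwrite(f"pics/{n}0.png",im[:,:,::-1])
    c=ctrl.calibration(n); print(n,c)
    for t in("vise","dial_grip","pointer_tip","zero_mark","lug","slug_a","punch","ruler"):
        print(t,[(np.round(d["pixel"],1).tolist(),round(d["conf"],2)) for d in ctrl.spot_point(t,n)][:3])
o=ctrl.get_obs(); print(o, ctrl.grasp_offset)
E
```

```text
scene {'mtx': array([[468.30238478,   0.        , 319.02090752],
       [  0.        , 468.30238478, 240.86301842],
       [  0.        ,   0.        ,   1.        ]]), 'eye': array([ 0.96145842, -0.51745645,  0.60832956]), 'attitude': array([54.33797657,  1.28972335, 33.22590188])}
vise [([283.9, 360.2], 0.65)]
dial_grip [([198.9, 355.2], 0.55), ([342.8, 288.3], 0.19)]
pointer_tip [([202.2, 383.4], 0.91), ([213.5, 382.1], 0.51)]
zero_mark [([210.9, 383.8], 0.72)]
lug [([167.5, 314.3], 0.85)]
slug_a [([313.5, 276.7], 0.92), ([204.0, 385.1], 0.68), ([344.5, 289.5], 0.62)]
punch [([302.0, 230.6], 0.66)]
ruler []
top {'mtx': array([[563.6716065 ,   0.        , 320.46268024],
       [  0.        , 563.6716065 , 240.25961344],
       [  0.        ,   0.        ,   1.        ]]), 'eye': array([0.45052267, 0.02064084, 1.06820908]), 'attitude': array([  9.71016875,   0.48706099, -91.44993397])}
vise []
dial_grip [([230.0, 271.5], 0.78)]
pointer_tip [([203.8, 262.9], 0.78)]
zero_mark [([191.3, 275.5], 0.66)]
lug [([291.2, 252.2], 0.67)]
slug_a [([283.0, 363.0], 0.9), ([254.0, 385.2], 0.79), ([261.1, 187.2], 0.24)]
punch [([333.4, 372.2], 0.74)]
ruler [([260.1, 186.4], 0.84)]
{'clock': 0.9, 'joint_pos': array([-5.96972555e+01,  2.05448334e+01,  6.83045135e-01,  4.56041178e-04,
       -7.01342789e+01, -1.65061652e+01]), 'qvel': array([ 0.00670588, -0.04984576, -0.02822795,  0.02047209, -0.10645372,
       -0.00360831]), 'tau': array([ 5.72639456e-04, -5.82362902e+01,  2.93298626e+01,  7.00230271e+00,
        1.25406901e-02, -4.03757531e-05]), 'tool_pos': array([ 0.16094726, -0.65552998,  0.22658819]), 'orientation': array([-1.79996107e+02,  7.06179392e-04, -1.66203266e+02]), 'force': array([-0.28452573,  0.00115312, -0.26548789]), 'moment': array([0.02910777, 0.00356434, 0.00460985]), 'gripper_force': 0.0, 'opening': 0.08739023133539134} 0.0188
```

View pics/scene0.png

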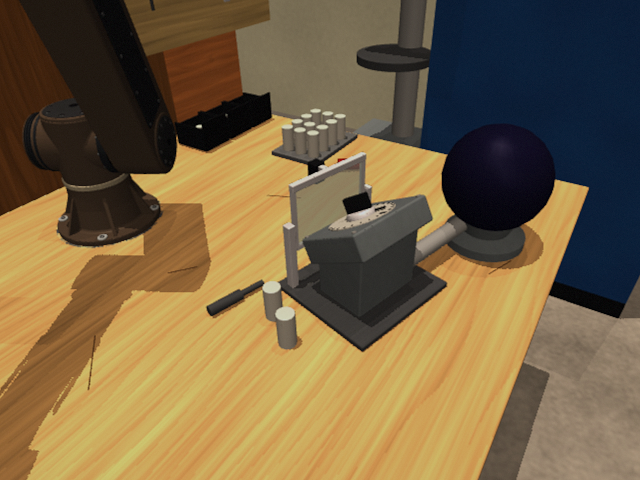

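View pics/top0.png

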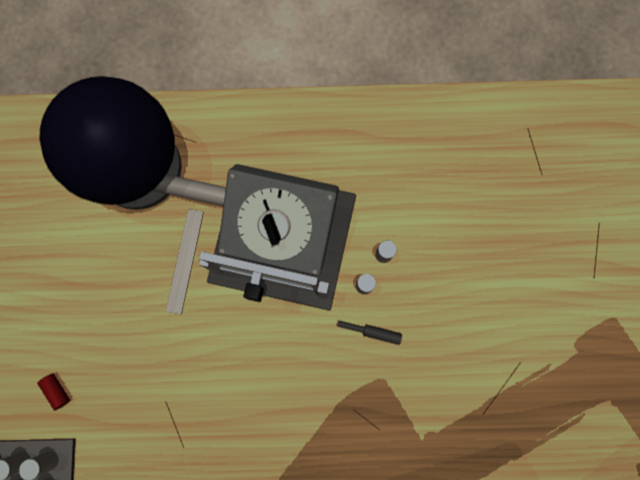

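```bash
cat >> h.py <<'E'
from scipy.spatial.transform import Rotation as Ro
from scipy.optimize import least_squares
def proj(n,P):
    M,e,a,_=cam(n); p=(np.atleast_2d(P)-e)@Ro.from_euler('xyz',a,degrees=True).as_matrix()
    p=p*[1,-1,-1]; q=p@M.T; q=q[:,:2]/q[:,2:]; return q[:,::-1]   # row,col
N=np.array([-.5,0,.866]);U=np.array([.866,0,.5]);L=np.array([0,1.,0]);C=np.array([0,0,.16])
def pts(s,d):
    return dict(vise=np.zeros(3),dial_grip=C+.03*N,pointer_tip=C+.0055*N+.046*(U*np.cos(d)+L*np.sin(d)),zero_mark=C+.054*U,lug=np.array([-.118,0,.13+s]),ball=np.array([.08,.31,.15]))
def tow(p,P): return np.array([p[0],p[1],0])+Ro.from_euler('z',p[2]).apply(P)
def ray(n,rc,z):
    M,e,a,_=cam(n); d=np.linalg.inv(M)@[rc[1],rc[0],1]*[1,-1,-1]; d=Ro.from_euler('xyz',a,degrees=True).apply(d); return e+d*(z-e[2])/d[2]
E
python3 - <<'E'
from h import *
im=ctrl.snapshot("top")
ob={("scene","dial_grip"):(198.9,355.2),("scene","pointer_tip"):(202.2,383.4),("scene","zero_mark"):(210.9,383.8),("scene","lug"):(167.5,314.3),
("top","dial_grip"):(230,271.5),("top","pointer_tip"):(203,264),("top","zero_mark"):(193,280),("top","lug"):(291.2,252.2),("top","ball"):(140.5,107)}
def f(v,full=False):
    P=pts(v[3],v[4]); r={k:proj(k[0],tow(v,P[k[1]]))[0]-o for k,o in ob.items()}
    return r if full else np.ravel(list(r.values()))
s=least_squares(f,[.55,.05,-.1,.085,.8],loss="soft_l1",f_scale=2)
print(s.x); [print(k,r.round(1)) for k,r in f(s.x,True).items()]
print({k:tow(s.x,p).round(3).tolist() for k,p in pts(*s.x[3:]).items()})
for t in [(283,363),(254,385)]: print("slug",ray("top",(t[0]-2,t[1]+2),.07).round(3))
for t in [(323,340),(338,400)]: print("punch",ray("top",t,.01).round(3))
b=im[150:330,180:420]; cv2.imwrite("pics/crop.png",cv2.resize(b,None,fx=3,fy=3,interpolation=cv2.INTER_CUBIC)[:,:,::-1])
E
```

```text
[ 0.63381921  0.10053225 -0.24784072  0.08389795  0.52305942]
('scene', 'dial_grip') [1.8 0.3]
('scene', 'pointer_tip') [4.2 1. ]
('scene', 'zero_mark') [ 2.7 -1.5]
('scene', 'lug') [-0.2  1.3]
('top', 'dial_grip') [ 0.7 -1.4]
('top', 'pointer_tip') [-3.1 -0.9]
('top', 'zero_mark') [ 0.8 -1. ]
('top', 'lug') [1.2 0.1]
('top', 'ball') [1.7 2. ]
{'vise': [0.634, 0.101, 0.0], 'dial_grip': [0.619, 0.104, 0.186], 'pointer_tip': [0.67, 0.115, 0.185], 'zero_mark': [0.679, 0.089, 0.187], 'lug': [0.519, 0.129, 0.214], 'ball': [0.787, 0.381, 0.15]}
slug [ 0.546 -0.052  0.07 ]
slug [ 0.597 -0.094  0.07 ]
punch [ 0.475 -0.007  0.01 ]
punch [ 0.445 -0.117  0.01 ]
```

View pics/crop.png

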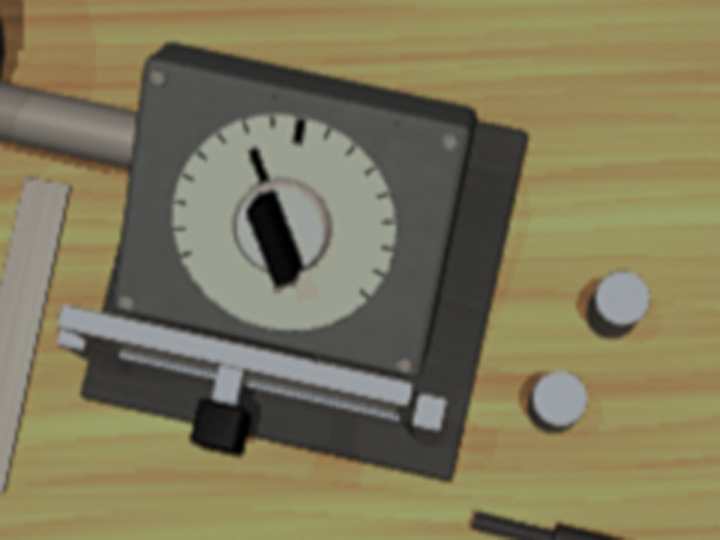

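Emit:
send_rows:
  increments:
    - [[0.2,0.2,0.4,-0.04],[0.5,0.5,0.4,-0.08],[0.7,0.7,0.4,-0.12],[0.85,0.85,0.4,-0.16],[1,1,0.4,-0.16],[1,1,0.4,-0.16]]
  jaw: 1

```text
clock: 1.7
tool_pos: [0.3637, -0.4529, 0.3072]
orientation: [-180.0, 0.1, -179.7]
force: [-1.0, -0.6, -0.7]
opening: 0.0878
gripper_force: 0.0
```

Emit:
send_rows:
  increments:
    - [[0.2,0.25,0,-0.04],[0.4,0.5,0,-0.08],[0.6,0.75,0,-0.12],[0.79,1,0,-0.166],[0.79,1,0,-0.166]]

```text
clock: 2.33
tool_pos: [0.5207, -0.2533, 0.3062]
orientation: [180.0, -0.0, 165.9]
force: [-0.5, 0.1, -0.7]
opening: 0.0879
gripper_force: 0.0
```

Emit:
send_rows:
  increments:
    - [[0,0.25,0,0],[0,0.5,0,0],[0,0.75,0,0],[0,1,0,0],[0,1,0,0]]

```text
clock: 2.95
tool_pos: [0.5188, -0.0541, 0.3068]
orientation: [180.0, 0.0, 166.0]
force: [-0.5, -0.1, 0.1]
opening: 0.0879
gripper_force: 0.0
```

Emit:
send_rows:
  increments:
    - [[0,0.25,0,0],[0,0.5,0,0],[0,0.75,0,0],[0,0.925,0,0],[0,0.925,0,0],[0,0.925,0,0]]

```text
clock: 3.7
tool_pos: [0.5192, 0.1282, 0.3065]
orientation: [-180.0, -0.0, 165.7]
force: [0.3, 0.3, -0.7]
opening: 0.0877
gripper_force: 0.0
```

Emit:
send_rows:
  increments:
    - [[0,0,-0.15,0],[0,0,-0.3,0],[0,0,-0.4,0],[0,0,-0.5,0],[0,0,-0.55,0],[0,0,-0.55,0]]

```text
clock: 4.45
tool_pos: [0.5189, 0.1284, 0.1963]
orientation: [-180.0, -0.0, 165.7]
force: [-0.0, 0.6, 0.3]
opening: 0.0872
gripper_force: 0.0
```

Run:
```python
from h import *
im=ctrl.snapshot("scene"); cv2.imwrite("pics/s1.png",cv2.resize(im[90:290,220:460],None,fx=3,fy=3,interpolation=cv2.INTER_CUBIC)[:,:,::-1])
```

```text
(no output)
```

View pics/s1.png

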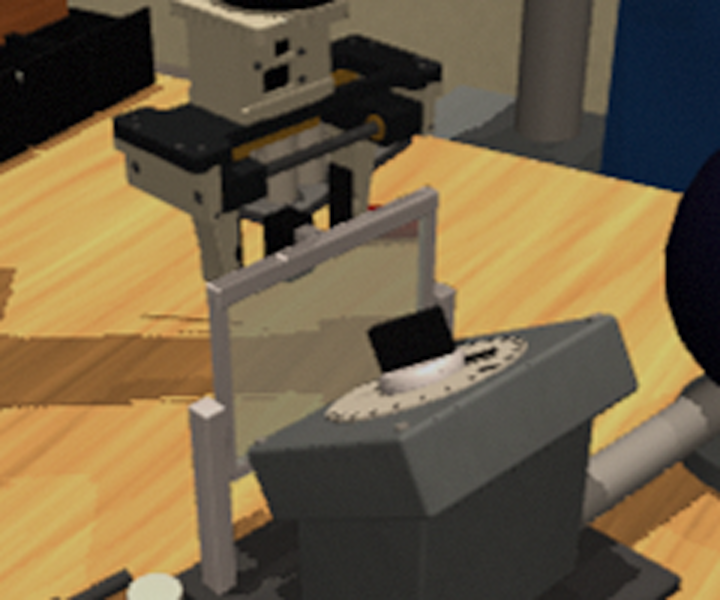

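The lug (crop about (300,225)) sits between the two fingers, behind the screen's top edge. Closing on it.

Emit:
send_rows:
  increments:
    - [[0,0,0,0],[0,0,0,0],[0,0,0,0],[0,0,0,0],[0,0,0,0],[0,0,0,0],[0,0,0,0],[0,0,0,0]]
  jaw: 0

```text
clock: 5.5
tool_pos: [0.5187, 0.1288, 0.1965]
orientation: [-179.9, -0.0, 165.8]
force: [-0.1, -4.0, 0.1]
opening: 0.0239
gripper_force: 30.0
```

Emit:
send_rows:
  increments:
    - [[0,0,-0.05,0],[0,0,-0.1,0],[0,0,-0.15,0],[0,0,-0.2,0],[0,0,-0.25,0],[0,0,-0.3,0],[0,0,-0.34,0],[0,0,-0.38,0],[0,0,-0.4,0],[0,0,-0.41,0],[0,0,-0.42,0],[0,0,-0.42,0]]

```text
clock: 7.0
tool_pos: [0.5205, 0.1285, 0.117]
orientation: [-180.0, 0.3, 165.9]
force: [-10.5, -10.3, 39.0]
opening: 0.0237
gripper_force: 30.0
```

Emit:
send_rows:
  increments:
    - [[0,0,0.01,0],[0,0,0.02,0],[0,0,0.02,0]]

```text
clock: 7.38
tool_pos: [0.5204, 0.1285, 0.1171]
orientation: [-180.0, 0.2, 165.8]
force: [4.3, -10.1, 4.7]
opening: 0.024
gripper_force: 30.0
```

Emit:
send_rows:
  increments:
    - [[0,0,0,0],[0,0,0,0],[0,0,0,0],[0,0,0,0],[0,0,0,0],[0,0,0,0]]
  jaw: 1

```text
clock: 8.12
tool_pos: [0.5189, 0.1295, 0.1165]
orientation: [180.0, -0.0, 165.8]
force: [1.0, -0.3, 0.0]
opening: 0.0783
gripper_force: 0.0
```

Emit:
send_rows:
  increments:
    - [[0,0,0.1,0],[0,0,0.3,0],[0,0,0.6,0],[0,0,0.8,0],[-0.1,0,1,0],[-0.4,0,1,0],[-0.6,0,1,0],[-0.6,0,1,0],[-0.6,0,1,0]]

```text
clock: 9.25
tool_pos: [0.3991, 0.1297, 0.3169]
orientation: [179.9, 0.0, 165.8]
force: [0.4, 0.1, -0.4]
opening: 0.0874
gripper_force: 0.0
```

Run:
```python
from h import *
ob={}
for n in("scene","top"):
    im=ctrl.snapshot(n)
    a,b=((90,220) if n=="scene" else (140,180))
    cv2.imwrite(f"pics/{n}2.png",cv2.resize(im[a:a+200,b:b+240],None,fx=3,fy=3,interpolation=cv2.INTER_CUBIC)[:,:,::-1])
    for t in("dial_grip","pointer_tip","zero_mark","lug"):
        r=[(np.round(d["pixel"],1).tolist(),round(d["conf"],2)) for d in ctrl.spot_point(t,n)][:2]; print(n,t,r)
        if r and r[0][1]>.5: ob[n,t]=r[0][0]
ob["top","ball"]=(140.5,107)
def f(v,full=False):
    P=pts(v[3],v[4]); r={k:proj(k[0],tow(v,P[k[1]]))[0]-o for k,o in ob.items()}
    return r if full else np.ravel(list(r.values()))
s=least_squares(f,[.634,.1,-.24,.0,.52],loss="soft_l1",f_scale=2)
print(s.x); [print(k,r.round(1)) for k,r in f(s.x,True).items()]
```

```text
scene dial_grip [([201.9, 359.0], 0.79)]
scene pointer_tip [([204.2, 383.6], 0.62)]
scene zero_mark [([213.5, 384.1], 0.82)]
scene lug [([202.4, 317.6], 0.78)]
top dial_grip [([230.5, 272.7], 0.82)]
top pointer_tip [([199.7, 263.5], 0.6)]
top zero_mark [([189.2, 276.3], 0.95)]
top lug [([295.6, 257.6], 0.88), ([199.6, 264.7], 0.68)]
[ 0.63578593  0.1021321  -0.24399123  0.00825239  0.48048997]
('scene', 'dial_grip') [-1.3 -2.1]
('scene', 'pointer_tip') [2.4 2. ]
('scene', 'zero_mark') [-0.  -0.3]
('scene', 'lug') [0.1 0.1]
('top', 'dial_grip') [-1.  -3.6]
('top', 'pointer_tip') [-1.2 -0.3]
('top', 'zero_mark') [3.4 1.6]
('top', 'lug') [-0.7 -0.1]
('top', 'ball') [1.3 0.8]
```

View pics/top2.png

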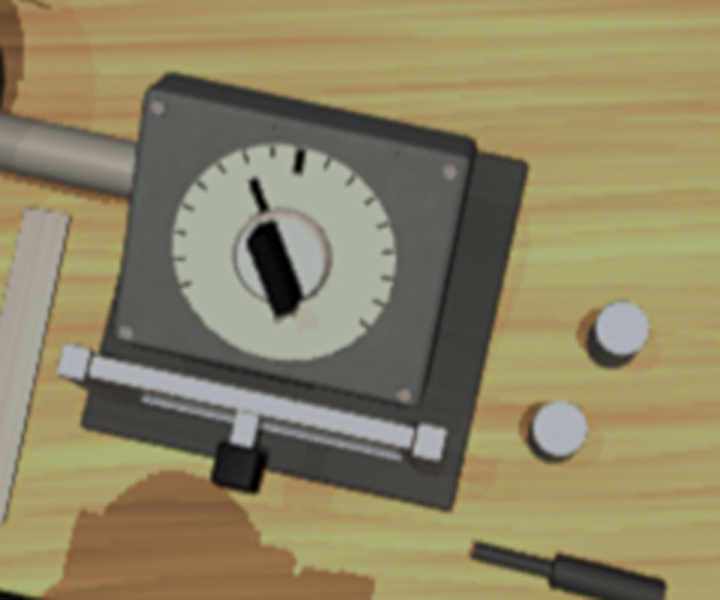

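View pics/scene2.png

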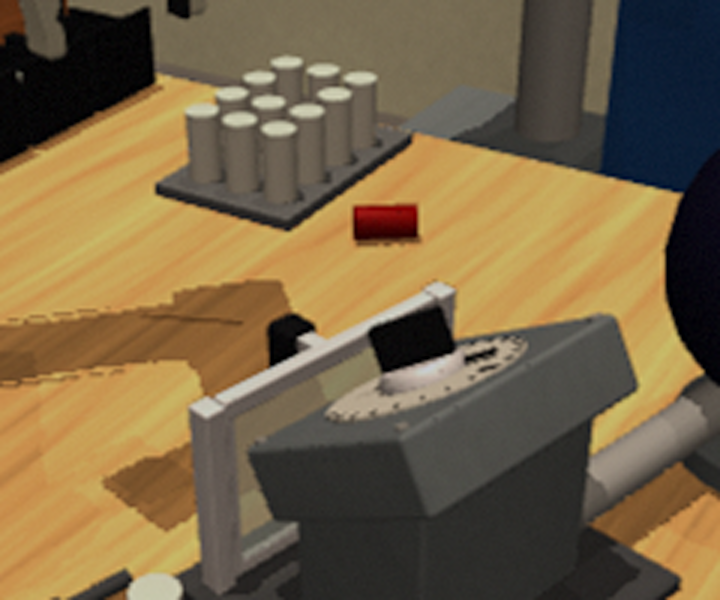

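Screen frame top is level with the guide tops (screen fully down); pointer tip at crop (254,180), two ticks left of the zero mark at (300,161), so the dial is ≈0.5 rad. Now straddle the bar, aligned with it.

Emit:
send_rows:
  increments:
    - [[0.25,-0.03,0,0.08],[0.5,-0.06,0,0.16],[0.75,-0.1,0,0.24],[1,-0.126,0,0.291],[1,-0.126,0,0.291],[1,-0.126,0,0.291]]

```text
clock: 10.5
tool_pos: [0.5988, 0.1041, 0.3158]
orientation: [-180.0, -0.1, -169.3]
force: [-0.3, -0.4, -0.2]
opening: 0.0873
gripper_force: 0.0
```

Emit:
send_rows:
  increments:
    - [[0.11,0,0,0],[0.11,0,-0.15,0],[0.11,0,-0.3,0],[0.11,0,-0.45,0],[0.11,0,-0.55,0],[0.11,0,-0.62,0],[0.11,0,-0.66,0],[0.11,0,-0.69,0],[0.11,0,-0.69,0],[0.11,0,-0.69,0]]

```text
clock: 11.75
tool_pos: [0.6213, 0.1044, 0.1791]
orientation: [180.0, 0.0, -169.2]
force: [0.6, -0.5, -0.1]
opening: 0.0878
gripper_force: 0.0
```

Run:
```python
from h import *
im=ctrl.snapshot("scene"); cv2.imwrite("pics/s3.png",cv2.resize(im[90:290,240:480],None,fx=3,fy=3,interpolation=cv2.INTER_CUBIC)[:,:,::-1])
```

```text
(no output)
```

View pics/s3.png

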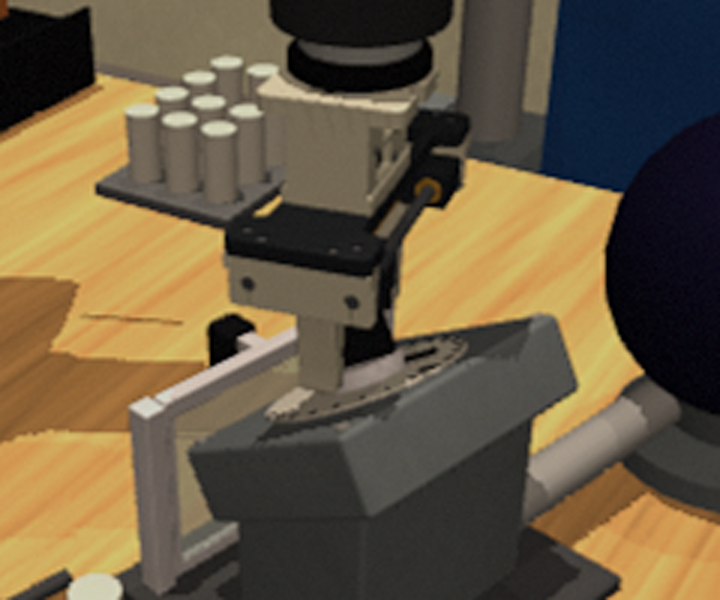

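The near finger (crop (320,350)) stands on the right side of the bar, clear of the face, with the bar between the fingers. Close, check, then turn.

Emit:
send_rows:
  increments:
    - [[0,0,0,0],[0,0,0,0],[0,0,0,0],[0,0,0,0],[0,0,0,0],[0,0,0,0],[0,0,0,0],[0,0,0,0]]
  jaw: 0

```text
clock: 12.8
tool_pos: [0.6211, 0.1035, 0.1787]
orientation: [-179.9, -0.0, -169.2]
force: [3.0, -2.9, 2.5]
opening: 0.0147
gripper_force: 28.4
```

Emit:
send_rows:
  increments:
    - [[0,0,0,-0.04],[0,0,0,-0.08],[0,0,0,-0.12],[0,0,0,-0.16],[0,0,0,-0.2],[0,0,0,-0.24],[0,0,0,-0.27],[0,0,0,-0.29],[0,0,0,-0.29],[0,0,0,-0.29]]

```text
clock: 14.05
tool_pos: [0.6212, 0.103, 0.179]
orientation: [-179.9, 0.0, 165.9]
force: [0.9, -5.6, 2.0]
opening: 0.0119
gripper_force: 30.0
```

Emit:
send_rows:
  increments:
    - [[0,0,0,0],[0,0,0,0],[0,0,0,0],[0,0,0,0],[0,0,0,0],[0,0,0,0]]
  jaw: 1

```text
clock: 14.8
tool_pos: [0.621, 0.1044, 0.1786]
orientation: [180.0, 0.0, 165.9]
force: [0.3, -0.5, -0.6]
opening: 0.0661
gripper_force: 0.0
```

Emit:
send_rows:
  increments:
    - [[0,0,0.1,0],[0,0,0.3,0],[0,0,0.6,0],[-0.2,0,0.7,0],[-0.5,0.03,0.7,0],[-0.8,0.07,0.7,0],[-1,0.126,0.7,0],[-1,0.126,0.7,0],[-1,0.126,0.7,0]]

```text
clock: 15.92
tool_pos: [0.4212, 0.1297, 0.319]
orientation: [180.0, 0.0, 165.9]
force: [0.3, 0.5, 0.2]
opening: 0.0879
gripper_force: 0.0
```

Run:
```python
from h import *
im=ctrl.snapshot("top"); cv2.imwrite("pics/t4.png",cv2.resize(im[170:290,200:350],None,fx=5,fy=5,interpolation=cv2.INTER_CUBIC)[:,:,::-1])
for t in("dial_grip","pointer_tip","zero_mark","lug"):
    print(t,[(np.round(d["pixel"],1).tolist(),round(d["conf"],2)) for d in ctrl.spot_point(t,"top")][:2])
v=[.6345,.101,-.246]
for d in(-.1,0,.1): print(d,proj("top",tow(v,pts(0,d)["pointer_tip"])),proj("top",tow(v,C)),proj("top",tow(v,pts(0,d)["zero_mark"])))
```

```text
dial_grip [([232.6, 272.3], 0.83)]
pointer_tip [([201.4, 277.7], 0.64)]
zero_mark [([192.3, 274.6], 0.9)]
lug []
-0.1 [[199.68759345 280.01675362]] [[224.45431703 273.45824483]] [[193.35182149 278.68937193]]
0 [[198.9489462  277.25878595]] [[224.45431703 273.45824483]] [[193.35182149 278.68937193]]
0.1 [[198.4805149  274.45677645]] [[224.45431703 273.45824483]] [[193.35182149 278.68937193]]
```

View pics/t4.png

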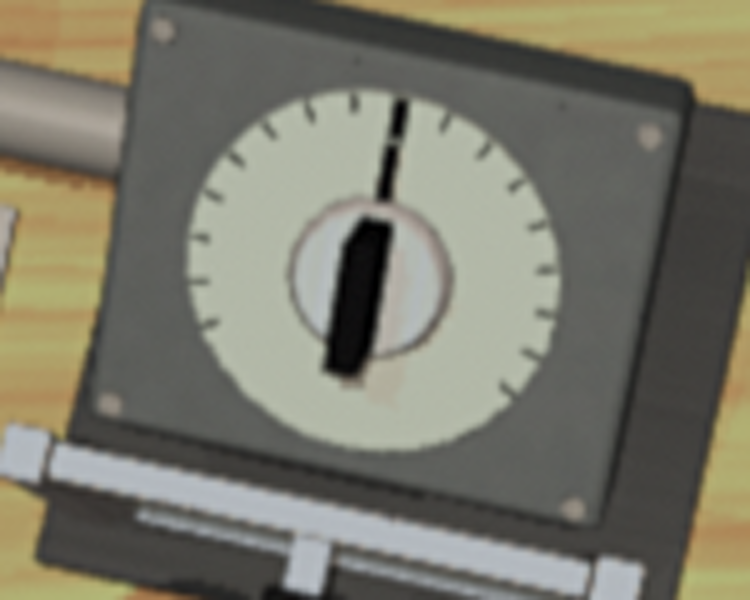

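The pointer (tip at crop (392,147)) runs straight into the zero mark's lower end (395,140): dial is on zero and released. Now the lug again.

Emit:
send_rows:
  increments:
    - [[0.25,0,0,0],[0.49,0,0,0],[0.49,0,-0.1,0],[0.49,0,-0.3,0],[0.49,0,-0.5,0],[0.49,0,-0.7,0],[0.49,0,-0.85,0],[0.49,0,-0.95,0],[0.49,0,-1,0],[0.49,0,-1,0]]

```text
clock: 17.42
tool_pos: [0.519, 0.1291, 0.1179]
orientation: [-179.9, -0.1, 165.8]
force: [0.5, 0.5, 0.1]
opening: 0.0876
gripper_force: 0.0
```

Emit:
send_rows:
  increments:
    - [[0,0,0,0],[0,0,0,0],[0,0,0,0],[0,0,0,0],[0,0,0,0],[0,0,0,0],[0,0,0,0],[0,0,0,0]]
  jaw: 0

```text
clock: 18.42
tool_pos: [0.5188, 0.1289, 0.1185]
orientation: [-179.9, -0.0, 165.9]
force: [0.3, -4.0, 0.9]
opening: 0.0241
gripper_force: 30.0
```

Emit:
send_rows:
  increments:
    - [[0,0,0.04,0],[0,0,0.09,0],[0,0,0.14,0],[0,0,0.2,0],[0,0,0.26,0],[0,0,0.32,0],[0,0,0.38,0],[0,0,0.43,0],[0,0,0.47,0],[0,0,0.5,0],[0,0,0.52,0],[0,0,0.52,0]]

```text
clock: 19.92
tool_pos: [0.5187, 0.1289, 0.222]
orientation: [-179.9, -0.0, 165.8]
force: [2.2, -4.6, -4.7]
opening: 0.0239
gripper_force: 30.0
```

Emit:
send_rows:
  increments:
    - [[0,0,0.01,0],[0,0,0.02,0],[0,0,0.03,0],[0,0,0.04,0],[0,0,0.045,0],[0,0,0.05,0],[0,0,0.05,0]]

```text
clock: 20.8
tool_pos: [0.5185, 0.1289, 0.2287]
orientation: [-179.9, -0.2, 165.8]
force: [13.8, -4.9, -26.6]
opening: 0.0237
gripper_force: 30.0
```

Emit:
send_rows:
  increments:
    - [[0,0,-0.01,0],[0,0,-0.013,0],[0,0,-0.013,0]]

```text
clock: 21.18
tool_pos: [0.5187, 0.1289, 0.2286]
orientation: [-179.9, -0.1, 165.8]
force: [5.4, -4.6, -11.4]
opening: 0.024
gripper_force: 30.0
```

Emit:
send_rows:
  increments:
    - [[0,0,0,0],[0,0,0,0],[0,0,0,0],[0,0,0,0],[0,0,0,0],[0,0,0,0],[0,0,0,0]]
  jaw: 1

```text
clock: 22.05
tool_pos: [0.519, 0.1295, 0.23]
orientation: [-180.0, -0.0, 165.9]
force: [0.1, 0.7, -0.1]
opening: 0.086
gripper_force: 0.0
```

Emit:
send_rows:
  increments:
    - [[0,0,0.1,0],[0,0,0.3,0],[0,0,0.5,0],[-0.2,0,0.6,0],[-0.4,0,0.6,0],[-0.55,0,0.6,0],[-0.55,0,0.6,0],[-0.55,0,0.6,0]]

```text
clock: 23.05
tool_pos: [0.4091, 0.1296, 0.3502]
orientation: [180.0, 0.0, 165.9]
force: [-0.2, 0.0, -0.4]
opening: 0.088
gripper_force: 0.0
```

Run:
```python
from h import *
a=ctrl.snapshot("scene")[90:290,230:430]; b=ctrl.snapshot("top")[130:330,170:410]
cv2.imwrite("pics/f.png",cv2.resize(np.hstack([a,b]),None,fx=1.8,fy=1.8,interpolation=cv2.INTER_CUBIC)[:,:,::-1])
r=ctrl.spot_point("lug","scene")[:2]; print([(d["pixel"],d["conf"]) for d in r])
for s in(.1,.105,.11): print(s,proj("scene",tow([.6345,.101,-.246],pts(s,0)["lug"])))
```

```text
[([152.6, 316.3], 0.58)]
0.1 [[159.41302124 315.6875203 ]]
0.105 [[156.9084554  315.61444574]]
0.11 [[154.38674054 315.54087083]]
```

View pics/f.png

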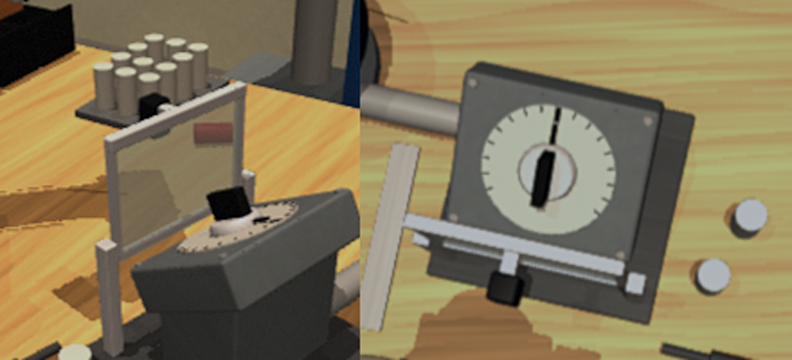

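The screen is up at its stop: the lug shows at row 152.6, and 154.4 is expected at 0.110. The pointer lines up with the zero mark (right half, about (557,115)), the slugs, ruler and punch have not moved, and the arm is clear.

```bash
python3 -c "
from plant import ctrl
print(ctrl.close_job())"
```

```text
the job is handed in; nothing more can be done
None
```

The job is handed in (no verdict was returned): the last pictures show the dial on zero, the screen up at its stop, the gripper clear, and the slugs, punch and ruler where they were.

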